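Fit the knob from the carton to the stirrer's spindle and hold it in

ROBOT

A 6-joint arm with a two-finger parallel gripper is mounted at the origin on a cart in front of the work surface, level with it; the furniture and walls round the work are solid. World frame = base frame: x ahead of the robot, y to its left, z up, the work surface at z = 0. Lengths are in m, angles in rad, forces in N, time in s.
With the tool pointing down it reaches from about 0.35 to 0.975 m from the base axis. Payload 4.9 kg.
Tool frame: the origin (TCP) lies between the finger pads; the fingertips stand 25 mm ahead of it and the grasp point (between the pads) lies 6 mm ahead of it; z points along the fingers, y is the line along which they close (so a half turn about z gives the same grasp; the last joint's range is limited). The gripper opens to 85 mm and grips with 20 to 120 N. Pads are 22 mm wide; open, the fingers measure 114 mm over their backs; the gripper's body (76 mm by 85 mm) begins 54 mm behind the grasp point. The pads swing forward as they close: fully open they stand 13 mm farther back than shut.
Start: joints at [1.173, 0.053, 1.613, -0, 1.476, -0.119], TCP at [0.172, 0.601, 0.256] pointing down, gripper open.
Joint ranges: [-3.01, 3.01], [-1.01, 2.22], [0.06, 2.58], [-1.02, 4.17], [0.09, 2.62], [-3.14, 3.14]. Speed limits (rad/s): [2.57, 2.57, 3.14, 3.14, 3.14, 3.14].

INTERFACE

Orientations are given as a unit quaternion [w, x, y, z].
In Python, from plant import manip gives the robot as it stands.
- The arm moves only by the shell command python3 -m inch 'ROWS'. ROWS is JSON, a list of rows, each a list of 3 entries, a list of its own where there are three numbers: the shift along the tool's x, y, z in m, then the turn, a rotation vector about the tool's x, y, z in rad, then the opening, from 0 (shut) to 1 (fully open). A call has 1 to 8 rows; each row shifts and turns the commanded pose from where the row before left it, along the tool's axes as they then stand; what a row does not reach is not made up. A row lasts 1/10 s, in which the tool goes at most 50 mm and 8.59 degrees, less where a joint would pass 70% of its speed; a pose out of reach is approached as far as the arm can. A call with a gripper value outside its range is refused whole. The fingers move at their own pace and stop on an object; the grip force is fixed at half the most. Time passes only in rows, so rows that do not move let the fingers close. It gives the time, the measured TCP pose, the force, the opening and the grip force at its end, in the units of the state.
- manip.state(): the state, without advancing time (a new reading comes with each control period).
- manip.grab_frame(name): name is "scene" or "top" or "wrist"; returns (picture, depth): 480x640x3 uint8, red, green, blue; 480x640 float32, m along the optical axis (not along the pixel's ray), 0 where there is no reading.
- manip.camera_params(name): a dict with "camera_matrix" (3x3 intrinsics, pixels), "rvec" (rotation vector, rad) and "tvec" (3), from world to camera coordinates, as OpenCV has them. Camera axes: x right, y down, z forward; pixel columns grow to the right and rows downward; lengths in m; the calibration is good to about 2 mm. A picture is of the moment at which its call begins: read the wrist's pose just before it. camera_params takes no time and is no camera call; for the wrist camera it gives the pose at the moment of the call.
- manip.job_done(): hands the job in; it is judged then, once.
Trained networks look in the newest picture that a camera, given by its name, has taken for a name from the list of things; names that differ only in an ending like _2 or _b are one class to them, and where a whole thing is asked for, a point or a joint stands for the part that bears it (a point fixed in the world has none). Each returns a list of dicts, best first, with "score" (0 to 1); they miss things now and then, are a little off and sometimes report something else, mostly with a low value. They report only what shows in the picture. A call takes as long as a camera call.
- manip.look_for(camera, label): "point" ([x, y, z] in m, in world coordinates, good to about 4 mm: the middle of the surface that is visible of it).
The state is a dict: "time": time; "joint_pos": joint angles; "joint_vel": joint speeds; "joint_efforts": joint torques, N m; "tool_pos": TCP position; "tool_rot": TCP orientation; "contact_force": force on the tool from outside, world axes, zero at the start; "ft_torque": the same for the moment, N m; "gripper_width": opening from 0.0 (shut) to 1.0 (fully open); "grasp_force": force on a finger pad.
Only numpy, scipy, OpenCV 4.12 (cv2) and the standard library are available. Lean on these libraries where they do the work, as an engineer would, in place of code of your own. Each camera call takes 0.05 s, during which the arm holds its last target. There are 200 camera calls.

TASK

Fold both flaps of the small carton well back outwards, past upright, then take out the control knob. Turn it so that the flat in its bore (on the side of its nose and rib) matches the flat of the bare spindle on the front deck of the stirrer, and push it fully home on the spindle. Keep pressing so that the spindle stays pushed in against its spring, at least two thirds of its short travel, and finish like that, still holding the knob pressed down; leave the flaps folded back and the things standing around where they are.

Things in the scene. Friction and masses are not known exactly. Their poses are not given: they have to be found in the camera images.
- carton: Small open-topped cardboard carton fixed to the worktop, 106 (x) x 144 (y) x 80 mm high outside, walls 3 mm; origin under its centre. A grey foam pad fills it to 47 mm above the worktop. Each of its two long-way ends (own +y and -y rim) carries one flap.
- flap_left (a joint): Hinge of the flap on the carton's +y (left) rim: cardboard, 102 mm along the rim, 54 mm from hinge to free edge, 3 mm thick; 0 = lying flat over the carton, 1.57 = upright, 2.7 rad = folded back outwards to its stop. Light (under 1 N at the edge), stays where it is left.
- flap_right (a joint): The same for the flap on the carton's -y (right) rim.
- left_hinge (a point): Middle of the left flap's hinge line, on the +y rim 80 mm above the worktop, axes as the carton; the hinge line runs along the carton's x.
- right_hinge (a point): Middle of the right flap's hinge line, on the -y rim 80 mm above the worktop, axes as the carton.
- left_edge (a point): Middle of the left flap's free edge, 54 mm from its hinge (follows the flap).
- right_edge (a point): Middle of the right flap's free edge, 54 mm from its hinge (follows the flap).
- knob: The loose control knob, black plastic, 40 g, standing upright on the foam pad in the carton. Origin: centre of its underside, z up. Skirt 45 mm across, 5 mm high, with a small pale nose reaching 29.5 mm from the axis on the own +x side; above it a round grip 36 mm across, up to 38 mm; a pale rib on the top points to own +x too.
- knob_roof (a point): On the knob's axis, the closed end of its D-shaped bore, 20 mm above its underside (the bore is open below). The bore is 18 mm round with its flat 2.4 mm from the axis on the knob's own +x side, towards nose and rib.
- stirrer: White magnetic stirrer fixed to the worktop, 190 (x) x 150 (y) mm; origin under its centre. Low front deck 40 mm high with two controls 86 mm apart: left (+y) the bare spindle, right (-y) one with its own small fixed knob (58 mm over the worktop). Behind, 50 mm from the spindle axis, it steps up to 60 mm; a round plate at 66 mm carries a beaker.
- spindle_tip (a point): Centre of the top of the bare steel spindle, 70 mm above the worktop, 30 above the deck; z up, +x towards its flat. D section, 16 mm round, flat 1.5 mm from the axis; the top 3 mm are about 1.6 mm slimmer in radius; a collar 21 mm across round its lowest 6 mm. Stiff to turn (0.12 N m). The knob goes on with its nose over the spindle's flat, within about 10 degrees.
- spindle (a joint): How far the spindle is pushed down against its return spring: 0 = out, 0.006 m = fully in; needs 3.6 N to start and 10.8 N for fully in; springs back when let go.
- beaker: Glass beaker, 51 x 45 x 70 mm, standing on the stirrer's plate; bystander.
- bottle: Small dark-capped glass reagent bottle, 45 x 37 x 94 mm, left of the carton; bystander.
- timer: Pale three-key bench timer, 70 x 66 x 19 mm, right of the stirrer; bystander.
- screwdriver: Screwdriver, 162 mm long, lying at the front edge in front of the stirrer; bystander.
- petri: Petri dish, 88 mm across, 16 mm high, right of the timer; bystander.

How it is judged:
By the outcome, as a careful person would: the job done as asked, in the order asked, and still so for the second after the job is handed in, while the arm keeps its last pose, push and grip.
It also fails if it takes over 54 s, if anything falls off the work surface, if the arm or the gripper's body presses on something with over 40 N, if the wrist force passes 120 N, or if a joint passes its speed limit or range.

## Working session

There is one attempt and no reset: what is moved stays moved. The work goes in short steps, Python scripts to look and compute and a shell command to move; the robot and the scene stay as the last step left them, time stands still between calls to the robot, and variables do not carry over. Pictures are saved under pics/ and viewed, at most 10 in all, crops included, and the job is handed in when it is done.

```bash
mkdir -p pics
cat > h.py <<'E'
import numpy as np, cv2
from plant import manip
from scipy.spatial.transform import Rotation as R
def cam(n):
    p=manip.camera_params(n); return np.array(p["camera_matrix"]),R.from_rotvec(np.ravel(p["rvec"])).as_matrix(),np.ravel(p["tvec"])
def world(n,d,uv,c=None):
    K,Rm,t=c or cam(n); out=[]
    for u,v in uv:
        z=d[int(v),int(u)]; out.append(Rm.T@(z*np.linalg.inv(K)@[u,v,1]-t))
    return np.array(out)
def cloud(n,d,c=None):
    K,Rm,t=c or cam(n); v,u=np.mgrid[:480,:640]; P=np.stack([u*d,v*d,d],-1)@np.linalg.inv(K).T
    return (P-t)@Rm
def save(n,f,im): cv2.imwrite(f"pics/{f}.png",im[:,:,::-1])
E
python3 - <<'E'
from h import *
np.set_printoptions(precision=4,suppress=True)
for n in("scene","top"):
    im,d=manip.grab_frame(n); save(n,n,im); np.save(n+"_d.npy",d)
    for l in ("carton","knob","flap_left","flap_right","left_edge","right_edge","left_hinge","right_hinge","stirrer","spindle_tip","bottle","beaker"):
        r=manip.look_for(n,l); print(n,l,[(np.round(x["point"],3),round(x["score"],2)) for x in r[:2]])
s=manip.state();print(s)
E
```

```text
scene carton [(array([0.465, 0.179, 0.064]), 0.63), (array([ 0.562, -0.061,  0.044]), 0.43)]
scene knob []
scene flap_left [(array([0.479, 0.274, 0.107]), 0.58)]
scene flap_right [(array([0.48 , 0.165, 0.101]), 0.89), (array([0.466, 0.176, 0.064]), 0.6)]
scene left_edge [(array([0.473, 0.268, 0.109]), 0.61), (array([0.513, 0.003, 0.064]), 0.21)]
scene right_edge [(array([0.473, 0.171, 0.102]), 0.75)]
scene left_hinge [(array([0.466, 0.182, 0.066]), 0.96)]
scene right_hinge [(array([0.47 , 0.172, 0.066]), 0.67)]
scene stirrer [(array([0.475, 0.27 , 0.11 ]), 0.16)]
scene spindle_tip [(array([0.514, 0.001, 0.064]), 0.38)]
scene bottle [(array([0.474, 0.407, 0.075]), 0.67), (array([0.471, 0.166, 0.1  ]), 0.58)]
scene beaker [(array([ 0.613, -0.032,  0.098]), 0.56), (array([0.515, 0.007, 0.063]), 0.37)]
top carton [(array([0.477, 0.232, 0.078]), 0.86)]
top knob [(array([0.49 , 0.209, 0.083]), 0.59)]
top flap_left [(array([0.478, 0.275, 0.105]), 0.91)]
top flap_right [(array([0.474, 0.167, 0.104]), 0.75), (array([0.474, 0.277, 0.105]), 0.71)]
top left_edge [(array([ 0.476, -0.443,  0.007])
[... 154 characters left out ...]
, 0.086]), 0.63)]
top stirrer [(array([ 0.574, -0.042,  0.058]), 0.61)]
top spindle_tip []
top bottle [(array([0.476, 0.227, 0.078]), 0.74), (array([0.445, 0.066, 0.014]), 0.33)]
top beaker []
{'time': 1.3, 'joint_pos': array([ 1.173 ,  0.0527,  1.6129, -0.    ,  1.476 , -0.119 ]), 'joint_vel': array([-0.0001,  0.0004,  0.0016,  0.0001,  0.0002,  0.0008]), 'joint_efforts': array([  0.0022, -39.3639, -37.0476,   0.0001,   0.0001,   0.    ]), 'tool_pos': array([0.172 , 0.6009, 0.2563]), 'tool_rot': array([0.    , 0.139 , 0.9903, 0.    ]), 'contact_force': array([-0.7281, -0.7   , -0.2547]), 'ft_torque': array([ 0.0634, -0.0278, -0.0125]), 'grasp_force': 0.0, 'gripper_width': 0.999168100116402}
```

View pics/scene.png

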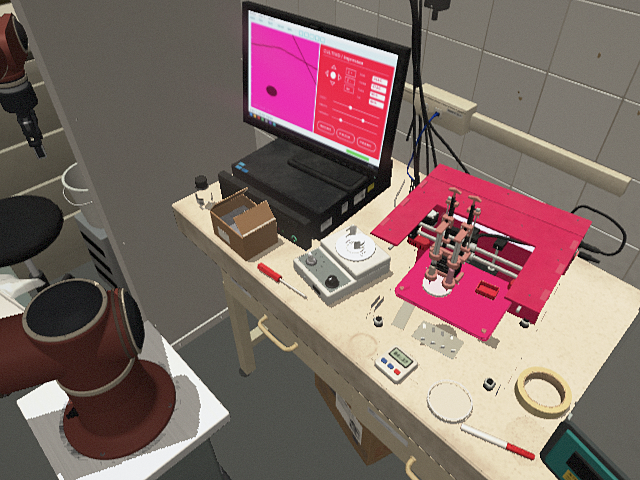

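View pics/top.png

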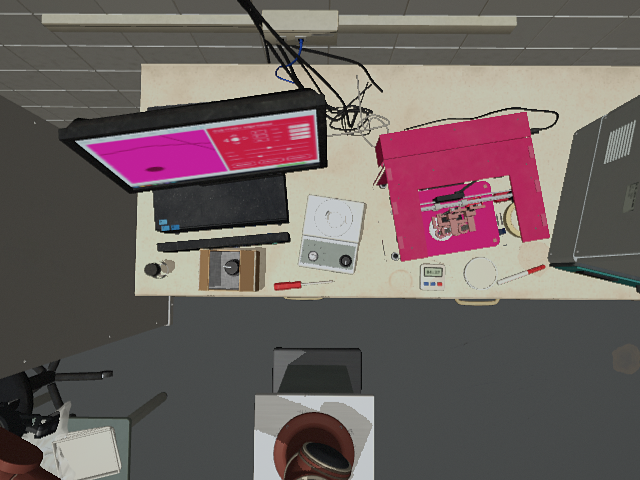

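```bash
python3 -m inch '[[[0,0,0],[0,0,-0.14],0],[[0,0,0],[0,0,-0.139],0],[[-0.028,-0.037,-0.005],[0,0,0],0],[[-0.028,-0.037,-0.005],[0,0,0],0],[[-0.028,-0.037,-0.005],[0,0,0],0],[[-0.028,-0.037,-0.005],[0,0,0],0],[[-0.028,-0.037,-0.005],[0,0,0],0],[[-0.028,-0.037,-0.005],[0,0,0],0]]'
python3 -m inch '[[[-0.028,-0.037,-0.005],[0,0,0],0],[[-0.028,-0.037,-0.005],[0,0,0],0],[[-0.028,-0.037,-0.005],[0,0,0],0],[[0,0,0],[0,0,0],0],[[0,0,0],[0,0,0],0]]'
python3 - <<'E'
from h import *
c=cam("wrist");im,d=manip.grab_frame("wrist"); save("wrist","w1",im); np.savez("w1.npz",d=d,K=c[0],R=c[1],t=c[2],im=im)
print("campos",-c[1].T@c[2]); print(manip.state()["tool_pos"],manip.state()["tool_rot"])
for l in ("carton","knob","flap_left","flap_right","left_edge","right_edge","left_hinge","right_hinge"):
    r=manip.look_for("wrist",l); print(l,[(np.round(x["point"],3),round(x["score"],2)) for x in r[:2]])
E
```

```text
time: 2.1
tool_pos: [0.3408, 0.3773, 0.2867]
tool_rot: [0.0, -0.0, 1.0, 0.0]
contact_force: [1.2, 1.2, -1.2]
gripper_width: 0.001
grasp_force: 0.0
time: 2.6
tool_pos: [0.4245, 0.2672, 0.3015]
tool_rot: [-0.0, 0.001, 1.0, 0.0]
contact_force: [0.2, 0.4, -0.7]
gripper_width: -0.002
grasp_force: 0.0
campos [0.35120888 0.26564766 0.41958141]
[0.42394111 0.2679883  0.30128694] [-1.29966441e-04  1.60691548e-04  9.99999960e-01  1.93652587e-04]
carton [(array([0.459, 0.214, 0.058]), 0.81)]
knob [(array([0.485, 0.214, 0.084]), 0.67)]
flap_left [(array([0.459, 0.282, 0.103]), 0.74)]
flap_right [(array([0.475, 0.172, 0.106]), 0.79)]
left_edge [(array([0.564, 0.002, 0.039]), 0.21)]
right_edge [(array([0.476, 0.172, 0.108]), 0.59), (array([0.517, 0.01 , 0.063]), 0.5)]
left_hinge [(array([0.465, 0.214, 0.056]), 0.75), (array([0.563, 0.   , 0.039]), 0.25)]
right_hinge [(array([0.46 , 0.216, 0.058]), 0.75)]
```

View pics/w1.png

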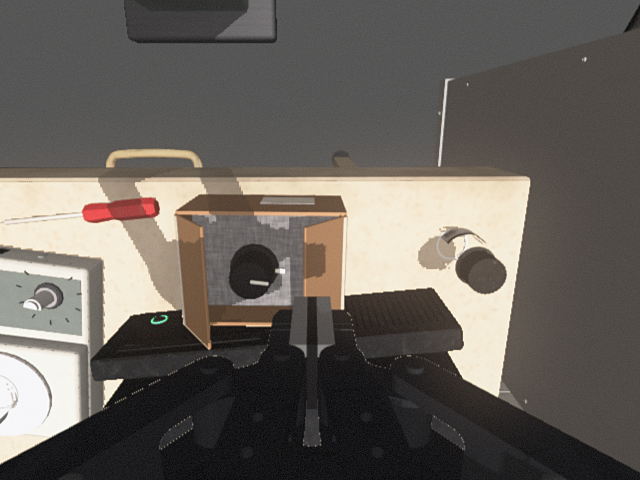

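Run:
```python
from h import *
f=np.load("w1.npz"); P=cloud("wrist",f["d"],(f["K"],f["R"],f["t"])); np.set_printoptions(precision=3,suppress=True)
# y-z profile at x .44-.46, and knob/carton
for x0 in (.445,.475,.505):
  m=(abs(P[...,0]-x0)<.004)&(f["d"]>0); 
  q=P[m]; print(x0,[ (round(y,3),round(float(np.max(q[abs(q[:,1]-y)<.003,2])),3)) for y in np.arange(.13,.34,.008) if (abs(q[:,1]-y)<.003).any()])
m=(P[...,2]>.079)&(P[...,2]<.09)&(abs(P[...,0]-.485)<.03)&(abs(P[...,1]-.213)<.025); q=P[m]; print("knob",len(q),q.mean(0),q.min(0),q.max(0))
```

```text
0.445 [(np.float64(0.13), -0.774), (np.float64(0.138), -0.775), (np.float64(0.146), -0.778), (np.float64(0.154), 0.093), (np.float64(0.162), 0.103), (np.float64(0.17), 0.113), (np.float64(0.178), 0.123), (np.float64(0.186), 0.126), (np.float64(0.194), 0.049), (np.float64(0.202), 0.049), (np.float64(0.21), 0.049), (np.float64(0.218), 0.049), (np.float64(0.226), 0.049), (np.float64(0.234), 0.049), (np.float64(0.242), 0.05), (np.float64(0.25), 0.049), (np.float64(0.258), 0.124), (np.float64(0.266), 0.121), (np.float64(0.274), 0.112), (np.float64(0.282), 0.102), (np.float64(0.29), 0.093), (np.float64(0.298), -0.0), (np.float64(0.306), 0.003), (np.float64(0.314), 0.002), (np.float64(0.322), 0.003), (np.float64(0.33), 0.002), (np.float64(0.338), 0.002)]
0.475 [(np.float64(0.13), -0.774), (np.float64(0.138), -0.779), (np.float64(0.146), -0.777), (np.float64(0.154), 0.093), (np.float64(0.162), 0.103), (np.float64(0.17), 0.113), (np.float64(0.178), 0.123), (np.float64(0.186), 0.126), (np.float64(0.194), 0.086), (np.float64(0.202), 0.087), (np.float64(0.21), 0.087), (np.float64(0.218), 0.088),
[... 348 characters left out ...]
.322), 0.002), (np.float64(0.33), 0.002), (np.float64(0.338), 0.002)]
0.505 [(np.float64(0.154), 0.093), (np.float64(0.162), 0.104), (np.float64(0.17), 0.114), (np.float64(0.178), 0.124), (np.float64(0.186), 0.126), (np.float64(0.202), 0.086), (np.float64(0.21), 0.087), (np.float64(0.218), 0.086), (np.float64(0.226), 0.053), (np.float64(0.234), 0.05), (np.float64(0.242), 0.049), (np.float64(0.25), 0.049), (np.float64(0.258), 0.049), (np.float64(0.282), 0.099), (np.float64(0.29), 0.092), (np.float64(0.306), 0.002), (np.float64(0.314), 0.002), (np.float64(0.322), 0.002), (np.float64(0.33), 0.002), (np.float64(0.338), 0.002)]
knob 1327 [0.485 0.211 0.085] [0.468 0.192 0.079] [0.504 0.229 0.089]
```

```bash
python3 -m inch '[[[-0.023,-0.022,0],[0,0,0],0],[[-0.023,-0.022,0],[0,0,0],0],[[0,0,0.044],[0,0,0],0],[[0,0,0.044],[0,0,0],0],[[0,0,0.044],[0,0,0],0],[[0,0,0.044],[0,0,0],0],[[0,0,0],[0,0,0],0]]'
```

```text
time: 3.75
tool_pos: [0.465, 0.2226, 0.1181]
tool_rot: [-0.007, -0.0, 1.0, -0.002]
contact_force: [-0.9, -0.4, -0.5]
gripper_width: 0.001
grasp_force: 0.0
```

```bash
python3 -m inch '[[[0,0.02,-0.004],[0,0,0],0],[[0,0.02,0],[0,0,0],0],[[0,0.02,0],[0,0,0],0],[[0,0.017,-0.006],[0,0,0],0],[[0,0.015,-0.003],[0,0,0],0],[[0,0,0],[0,0,0],0]]'
```

```text
time: 4.35
tool_pos: [0.471, 0.318, 0.1407]
tool_rot: [0.002, -0.001, 1.0, 0.001]
contact_force: [0.8, 0.1, -0.2]
gripper_width: -0.001
grasp_force: 0.0
```

```bash
python3 -m inch '[[[0,0.004,0.008],[0,0,0],0],[[0,0.002,0.006],[0,0,0],0],[[0,0,0],[0,0,0],0]]'
python3 -m inch '[[[0,-0.02,-0.02],[0,0,0],0],[[0,-0.03,-0.035],[0,0,0],0],[[0,-0.025,-0.035],[0,0,0],0],[[0,-0.03,-0.035],[0,0,0],0],[[0,0,-0.02],[0,0,0],0],[[0,0,0],[0,0,0],0]]'
python3 - <<'E'
from h import *
for n in ("top","wrist"):
  c=cam(n);im,d=manip.grab_frame(n); save(n,n+"2",im); P=cloud(n,d,c)
  m=(abs(P[...,0]-.46)<.025)&(d>0); q=P[m]; print(n,[ (round(float(y),3),round(float(np.median(q[abs(q[:,1]-y)<.003,2])),3)) for y in np.arange(.13,.36,.008) if (abs(q[:,1]-y)<.003).any()])
E
```

```text
time: 4.65
tool_pos: [0.469, 0.3212, 0.1223]
tool_rot: [-0.001, 0.0, 1.0, -0.001]
contact_force: [0.0, -0.4, -0.2]
gripper_width: 0.001
grasp_force: 0.0
time: 5.25
tool_pos: [0.4717, 0.2163, 0.2731]
tool_rot: [0.003, 0.001, 1.0, 0.001]
contact_force: [0.5, 0.2, -0.3]
gripper_width: -0.005
grasp_force: 0.0
top [(0.13, 0.0), (0.138, 0.0), (0.146, 0.531), (0.154, 0.555), (0.162, 0.569), (0.17, 0.339), (0.178, 0.545), (0.186, 0.562), (0.194, 0.562), (0.202, 0.562), (0.21, 0.564), (0.218, 0.564), (0.226, 0.564), (0.234, 0.564), (0.242, 0.565), (0.25, 0.566), (0.258, 0.569), (0.266, 0.569), (0.274, 0.561)]
wrist [(0.13, 0.001), (0.154, 0.089), (0.162, 0.324), (0.17, 0.321), (0.178, 0.315), (0.186, 0.303), (0.194, 0.299), (0.202, 0.319), (0.21, 0.304), (0.218, 0.297), (0.226, 0.317), (0.234, 0.3), (0.242, 0.303), (0.25, 0.314), (0.258, 0.321), (0.266, 0.324), (0.274, 0.048), (0.282, 0.047), (0.29, 0.061), (0.298, 0.083), (0.306, 0.087), (0.314, 0.091), (0.322, 0.095), (0.33, 0.099), (0.338, 0.103), (0.346, 0.0), (0.354, 0.001)]
```

View pics/wrist2.png

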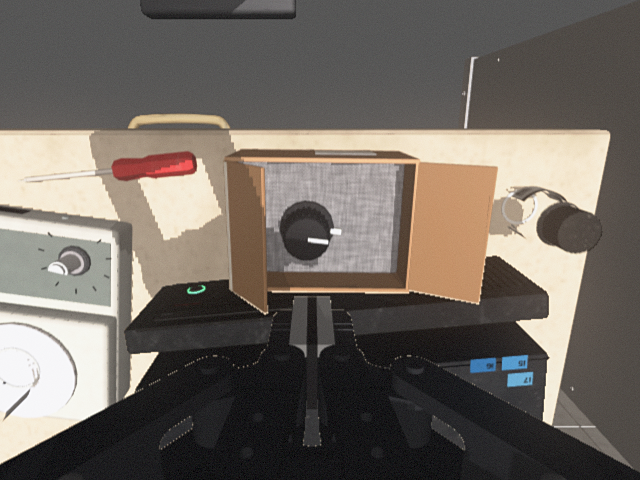

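```bash
python3 -m inch '[[[0,0.008,0.04],[0,0,0],0],[[0,0,0.04],[0,0,0],0],[[0,0,0.04],[0,0,0],0],[[0,0,0.027],[0,0,0],0],[[0,0,0],[0,0,0],0]]'
```

```text
time: 5.85
tool_pos: [0.4647, 0.2237, 0.1144]
tool_rot: [-0.007, -0.001, 1.0, -0.002]
contact_force: [0.2, 0.2, -0.7]
gripper_width: 0.001
grasp_force: 0.0
```

```bash
python3 -m inch '[[[0,0,0],[0,0,0],0],[[0,-0.02,0],[0,0,0],0],[[0,-0.02,0],[0,0,0],0],[[0,-0.02,0],[0,0,0],0],[[0,-0.018,-0.008],[0,0,0],0],[[0,-0.017,-0.005],[0,0,0],0],[[0,-0.003,0],[0,0,0],0],[[0,0,0],[0,0,0],0]]'
```

```text
time: 6.65
tool_pos: [0.4712, 0.127, 0.137]
tool_rot: [0.002, 0.0, 1.0, 0.0]
contact_force: [1.0, 0.7, 0.0]
gripper_width: -0.006
grasp_force: 0.2
```

```bash
python3 -m inch '[[[0,-0.004,0.008],[0,0,0],0],[[0,0,0.006],[0,0,0],0],[[0,0,0],[0,0,0],0]]'
python3 -m inch '[[[0,0.02,-0.02],[0,0,0],0],[[0,0.03,-0.035],[0,0,0],0],[[0,0.03,-0.035],[0,0,0],0],[[0.02,0.03,-0.025],[0,0,0],0.3],[[0.02,0,-0.02],[0,0,0],0.7],[[0,0,0],[0,0,0],0.7],[[0,0,0],[0,0,0],0.7]]'
python3 - <<'E'
from h import *
c=cam("wrist");im,d=manip.grab_frame("wrist"); save("wrist","w3",im); np.savez("w3.npz",d=d,K=c[0],R=c[1],t=c[2],im=im)
P=cloud("wrist",d,c)
m=(abs(P[...,0]-.46)<.025)&(d>0); q=P[m]; print([ (round(float(y),3),round(float(np.median(q[abs(q[:,1]-y)<.003,2])),3)) for y in np.arange(.09,.36,.008) if (abs(q[:,1]-y)<.003).any()])
m=(P[...,2]>.079)&(P[...,2]<.092)&(abs(P[...,0]-.485)<.026)&(abs(P[...,1]-.211)<.026)
q=P[m]; b=im[m].sum(1)
(x,y),r=cv2.minEnclosingCircle(q[:,:2].astype(np.float32)); print("top circle",x,y,r,q[:,2].mean(),np.percentile(q[:,:2],[1,99],axis=0))
w=q[b>400]; print("rib",len(w),w.mean(0),w.min(0),w.max(0))
if len(w)>2: print(cv2.fitLine(w[:,:2].astype(np.float32),cv2.DIST_L2,0,.01,.01).ravel())
m=(P[...,2]>.049)&(P[...,2]<.065)&(np.hypot(P[...,0]-x,P[...,1]-y)<.032)&(np.hypot(P[...,0]-x,P[...,1]-y)>.02)&(im.sum(-1)>520)
w=P[m]; print("nose",len(w),w.mean(0) if len(w) else 0)
for n in("spindle_tip","stirrer","knob"): print(n,[(np.round(a["point"],3),round(a["score"],2)) for a in manip.look_for("wrist",n)[:3]])
E
```

```text
time: 6.95
tool_pos: [0.4705, 0.1232, 0.1219]
tool_rot: [-0.0, -0.0, 1.0, -0.0]
contact_force: [-1.6, -1.2, 5.4]
gripper_width: 0.0
grasp_force: 2.2
time: 7.65
tool_pos: [0.4299, 0.2332, 0.2553]
tool_rot: [-0.0, -0.001, 1.0, -0.0]
contact_force: [0.1, 0.3, 0.1]
gripper_width: 0.678
grasp_force: 0.0
[(0.09, 0.018), (0.098, 0.018), (0.106, 0.102), (0.114, 0.098), (0.122, 0.094), (0.13, 0.09), (0.138, 0.087), (0.146, 0.083), (0.154, 0.062), (0.162, 0.047), (0.17, 0.048), (0.178, 0.292), (0.186, 0.048), (0.194, 0.048), (0.202, 0.085), (0.21, 0.052), (0.218, 0.05), (0.226, 0.048), (0.234, 0.047), (0.242, 0.047), (0.25, 0.047), (0.258, 0.049), (0.266, 0.047), (0.274, 0.048), (0.282, 0.291), (0.29, 0.078), (0.298, 0.083), (0.306, 0.087), (0.314, 0.091), (0.322, 0.095), (0.33, 0.099), (0.338, 0.103), (0.346, 0.0), (0.354, -0.0)]
top circle 0.4870966672897339 0.2105133831501007 0.0188874714076519 0.08504281203582194 [[0.46917431 0.19369252]
 [0.50293027 0.22781607]]
rib 88 [0.48821374 0.21992885 0.08634516] [0.48620793 0.21193871 0.08403954] [0.49153121 0.22710889 0.08772799]
[0.13885435 0.9903128  0.48821375 0.21992885]
nose 59 [0.49026757 0.23500934 0.0524842 ]
spindle_tip [(array([0.514, 0.014, 0.061]), 0.56)]
stirrer [(array([0.535, 0.002, 0.038]), 0.92)]
knob [(array([0.48 , 0.213, 0.084]), 0.56)]
```

View pics/w3.png

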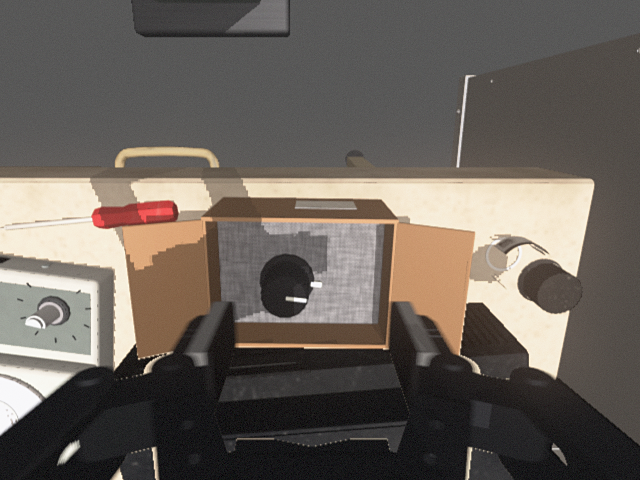

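```bash
python3 -m inch '[[[-0.006,-0.045,0],[0,0,0],0.7],[[-0.006,-0.045,0],[0,0,0],0.7],[[-0.006,-0.045,0],[0,0,0],0.7],[[-0.006,-0.045,0],[0,0,0],0.7],[[0,-0.043,0],[0,0,0],0.7],[[0,0,0],[0,0,0],0.7],[[0,0,0],[0,0,0],0.7],[[0,0,0],[0,0,0],0.7]]'
cat > sp.py <<'E'
from h import *
import sys
tag=sys.argv[1]
np.set_printoptions(precision=4,suppress=True)
c=cam("wrist");im,d=manip.grab_frame("wrist"); save("wrist",tag,im); np.savez(tag+".npz",d=d,K=c[0],R=c[1],t=c[2],im=im)
P=cloud("wrist",d,c); r=manip.look_for("wrist","spindle_tip"); print([(np.round(a["point"],3),round(a["score"],2)) for a in r[:3]])
s=np.array(r[0]["point"]); m=(np.hypot(P[...,0]-s[0],P[...,1]-s[1])<.025)&(P[...,2]>.058)&(P[...,2]<.078)
q=P[m]; h,e=np.histogram(q[:,2],bins=10,range=(.058,.078)); print(h)
for lo in (.065,.068):
    t=q[q[:,2]>lo]
    if len(t)>3: print(lo,len(t),t.mean(0),t.min(0),t.max(0))
uv=np.argwhere(m); print("bbox rows/cols",uv.min(0),uv.max(0))
uvc=c[0]@(c[1]@s+c[2]); u,v=(uvc[:2]/uvc[2]).astype(int); print(u,v)
a=im[max(v-50,0):v+50,max(u-65,0):u+65]; save("",tag+"c",cv2.resize(a,None,fx=5,fy=5,interpolation=cv2.INTER_CUBIC)); print("crop origin",max(u-65,0),max(v-50,0))
E
python3 sp.py s1
```

```text
time: 8.65
tool_pos: [0.454, 0.0104, 0.2556]
tool_rot: [-0.001, -0.0, 1.0, 0.0]
contact_force: [-0.1, 0.0, 0.7]
gripper_width: 0.702
grasp_force: 0.0
[(array([0.513, 0.01 , 0.067]), 0.69), (array([0.439, 0.062, 0.013]), 0.68), (array([0.471, 0.192, 0.046]), 0.53)]
[19 16 16 23 67 42 74  2  0  0]
0.065 194 [0.5159 0.0048 0.0689] [ 0.5108 -0.0031  0.0653] [0.5229 0.0115 0.0724]
0.068 118 [0.5161 0.0049 0.0702] [ 0.5108 -0.0021  0.068 ] [0.5211 0.0115 0.0724]
bbox rows/cols [284 297] [301 315]
313 290
crop origin 248 240
```

View pics/s1c.png

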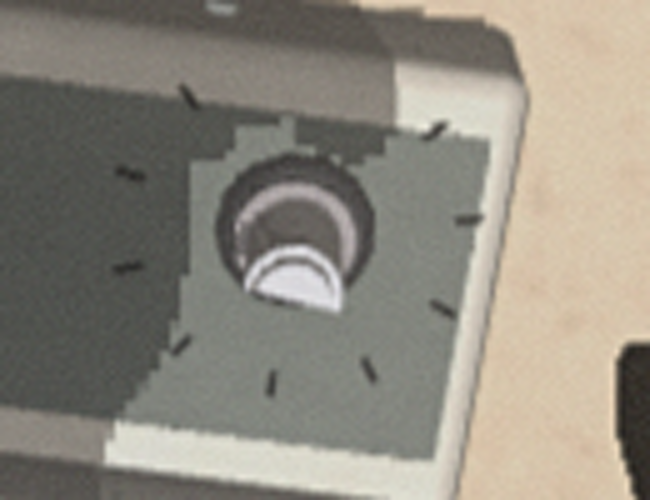

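```bash
cat > fit.py <<'E'
from h import *
import sys
f=np.load(sys.argv[1]+".npz"); K,Rm,t,im=f["K"],f["R"],f["t"],f["im"]
def onplane(uv,z):
    uv=np.atleast_2d(uv); r=np.c_[uv,np.ones(len(uv))]@np.linalg.inv(K).T@Rm; o=-Rm.T@t
    return o+r*((z-o[2])/r[:,2])[:,None]
if __name__=="__main__":
    s=np.array([.516,.005,.07]); p=K@(Rm@s+t); u,v=(p[:2]/p[2]).astype(int); a=im[v-25:v+25,u-30:u+30]
    b=cv2.resize(a,None,fx=8,fy=8,interpolation=cv2.INTER_CUBIC).max(-1)
    g=(b>int(sys.argv[2])).astype(np.uint8); n,lab,st,ce=cv2.connectedComponentsWithStats(g)
    for i in range(1,n):
        if st[i,4]<1500 : continue
        c=max(cv2.findContours((lab==i).astype(np.uint8),0,1)[0],key=cv2.contourArea)[:,0]
        W=onplane((c+.5)/8-.5+[u-30,v-25],.068)[:,:2]
        (cx,cy),wh,an=cv2.minAreaRect((W*1000).astype(np.float32)); print(st[i],(cx,cy),wh,an,"min",W.min(0),"max",W.max(0))
        h=W[cv2.convexHull((W*1e5).astype(np.int32),returnPoints=False).ravel()]; e=np.roll(h,-1,0)-h; k=np.argsort(-np.hypot(*e.T))[:3]
        for j in k: print(" edge",h[j],h[(j+1)%len(h)],np.hypot(*e[j])*1e3,np.degrees(np.arctan2(e[j][1],e[j][0])))
E
python3 fit.py s1 190; python3 -m inch '[[[-0.008,0.003,0.04],[0,0,0],0.7],[[0,0,0.02],[0,0,0],0.7],[[0,0,0],[0,0,0],0.7],[[0,0,0],[0,0,0],0.7],[[0,0,0],[0,0,0],0.7]]'
python3 sp.py s2;python3 fit.py s2 190
```

```text
[ 170  163  151  102 7292] (516.346435546875, 5.441836357116699) (15.623204231262207, 9.20755672454834) 73.62224578857422 min [ 0.51172451 -0.00313509] max [0.52271739 0.01193782]
 edge [ 0.51868236 -0.0029372 ] [0.52151517 0.00670152] 10.046380353842144 73.62199669297092
 edge [0.52151517 0.00670152] [0.52271739 0.01113474] 4.5933416326198735 74.82720895933426
 edge [0.51291929 0.00071076] [ 0.5143288  -0.00109802] 2.293120035701121 -52.07224896069091
time: 9.25
tool_pos: [0.463, 0.0133, 0.1982]
tool_rot: [0.001, -0.001, 1.0, -0.0]
contact_force: [0.8, 0.2, 0.8]
gripper_width: 0.696
grasp_force: 0.0
[(array([0.513, 0.005, 0.067]), 0.91)]
[ 27  31  29  26  99  66 109   0   0   0]
0.065 287 [0.5157 0.0049 0.0689] [ 0.5111 -0.0036  0.0651] [0.5221 0.0118 0.0718]
0.068 175 [0.5163 0.005  0.0701] [ 0.5117 -0.0028  0.068 ] [0.521  0.0118 0.0718]
bbox rows/cols [303 289] [324 312]
301 310
crop origin 236 260
[ 257  148   79  119 5237] (517.228271484375, 8.815690040588379) (6.490224838256836, 10.791580200195312) 89.7497329711914 min [0.51182063 0.00555618] max [0.52263363 0.01204533]
 edge [0.51546376 0.00557826] [0.51968705 0.00555981] 4.22333439794762 -0.25027350844810076
 edge [0.51209403 0.00559297] [0.51546376 0.00557826] 3.3697620809680826 -0.25027350844809093
 edge [0.52153257 0.00655106] [0.52226703 0.0092155 ] 2.763818341691514 74.58896096193932
```

View pics/s2c.png

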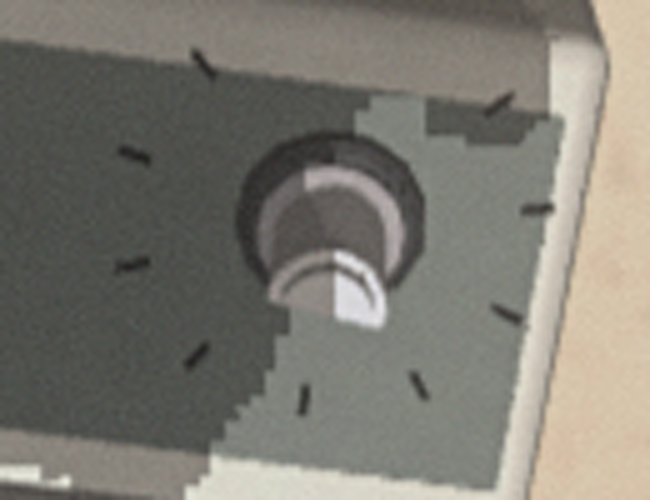

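```bash
python3 -m inch '[[[-0.005,0.04,0],[0,0,0],0.7],[[-0.005,0.04,0],[0,0,0],0.7],[[-0.005,0.04,0],[0,0,0],0.7],[[-0.005,0.04,0],[0,0,0],0.7],[[-0.003,0.038,0],[0,0,0],0.7],[[0,0,0],[0,0,0],0.7],[[0,0,0],[0,0,0],0.7],[[0,0,0],[0,0,0],0.7]]'
```

```text
time: 10.15
tool_pos: [0.4853, 0.2104, 0.1968]
tool_rot: [0.0, 0.0, 1.0, -0.0]
contact_force: [-0.7, 0.5, -0.4]
gripper_width: 0.703
grasp_force: 0.0
```

```bash
python3 -m inch '[[[-0.001,0,0.03],[0,0,0],0.7],[[0,0,0.03],[0,0,0],0.7],[[0,0,0.03],[0,0,0],0.7],[[0,0,0.015],[0,0,0],0.7],[[0,0,0.009],[0,0,0],0.7],[[0,0,0],[0,0,0],0.7],[[0,0,0],[0,0,0],0.7]]'
python3 -m inch '[[[0,0,0],[0,0,0],0.3],[[0,0,0],[0,0,0],0.3],[[0,0,0],[0,0,0],0.3],[[0,0,0],[0,0,0],0.3],[[0,0,0],[0,0,0],0.3],[[0,0,0],[0,0,0],0.3]]'
```

```text
time: 10.85
tool_pos: [0.4871, 0.2109, 0.0837]
tool_rot: [0.001, 0.0, 1.0, 0.0]
contact_force: [0.0, -0.4, 1.2]
gripper_width: 0.698
grasp_force: 0.0
time: 11.45
tool_pos: [0.4874, 0.2113, 0.0842]
tool_rot: [0.002, -0.0, 1.0, 0.0]
contact_force: [0.2, -1.5, 5.7]
gripper_width: 0.4
grasp_force: 59.8
```

```bash
python3 -m inch '[[[0,0,-0.025],[0,0,0],0.3],[[0,0,-0.035],[0,0,0],0.3],[[0,0,-0.035],[0,0,0],0.3],[[-0.006,-0.041,0],[0,0,0],0.3],[[-0.006,-0.041,0],[0,0,0],0.3],[[-0.006,-0.041,0],[0,0,0],0.3],[[-0.006,-0.041,0],[0,0,0],0.3],[[-0.007,-0.042,0],[0,0,0],0.3]]'
python3 -m inch '[[[0,0,0],[0,0,0.141],0.3],[[0,0,0],[0,0,0.141],0.3],[[0,0,0],[0,0,0.141],0.3],[[0,0,0],[0,0,0.141],0.3],[[0,0,0],[0,0,0.141],0.3],[[0,0,0],[0,0,0.141],0.3],[[0,0,0],[0,0,0.141],0.3],[[0,0,0],[0,0,0.141],0.3]]'
python3 -m inch '[[[0,0,0],[0,0,0.141],0.3],[[0,0,0],[0,0,0.141],0.3],[[0,0,0],[0,0,0.141],0.3],[[0,0,0],[0,0,0.141],0.3],[[0,0,0],[0,0,0],0.3],[[0,0,0],[0,0,0],0.3],[[0,0,0],[0,0,0],0.3]]'
python3 - <<'E'
from h import *
c=cam("wrist");im,d=manip.grab_frame("wrist"); s=manip.state(); T=s["tool_pos"]; q=s["tool_rot"]
Rt=R.from_quat(q,scalar_first=True); print(T,Rt.as_matrix()[:,:2].T,s["joint_pos"],-c[1].T@c[2])
p=c[0]@(c[1]@(T-[0,0,0])+c[2]); print("tcp px",p[:2]/p[2])
np.savez("k1.npz",d=d,K=c[0],R=c[1],t=c[2],im=im); save("","k1",im)
P=cloud("wrist",d,c); m=(abs(P[...,2]-(T[2]+.002))<.012)&(np.hypot(P[...,0]-T[0],P[...,1]-T[1])<.024)&(d>0)
w=P[m&(im.min(-1)>130)]; print("pale",len(w),w.mean(0) if len(w) else 0)
if len(w)>3: v=cv2.fitLine(w[:,:2].astype(np.float32),cv2.DIST_L2,0,.01,.01).ravel(); print(v,np.degrees(np.arctan2(v[1],v[0])))
E
```

```text
time: 12.25
tool_pos: [0.5168, 0.0035, 0.1772]
tool_rot: [0.0, -0.0, 1.0, 0.0]
contact_force: [0.9, 0.4, -1.0]
gripper_width: 0.402
grasp_force: 59.8
time: 13.05
tool_pos: [0.5168, 0.005, 0.177]
tool_rot: [-0.0, 0.537, 0.844, -0.0]
contact_force: [0.5, 0.8, -0.1]
gripper_width: 0.404
grasp_force: 59.8
time: 13.75
tool_pos: [0.517, 0.005, 0.1772]
tool_rot: [-0.0, 0.748, 0.664, -0.0]
contact_force: [-0.1, 0.4, -0.6]
gripper_width: 0.4
grasp_force: 59.7
[0.51705253 0.00496    0.1772612 ] [[ 1.19143147e-01  9.92877087e-01  7.17865118e-06]
 [ 9.92877084e-01 -1.19143146e-01 -8.27778161e-05]] [-1.34406638e-01 -1.45744039e-01  1.93937407e+00  6.08831835e-06
  1.34804550e+00 -1.49811457e-02] [0.52566604 0.07601488 0.29529799]
tcp px [310.92131005 348.66594198]
pale 309 [0.52575501 0.00111822 0.17963606]
[ 0.97160167 -0.23662245  0.525755    0.00111822] -13.687281
```

View pics/k1.png

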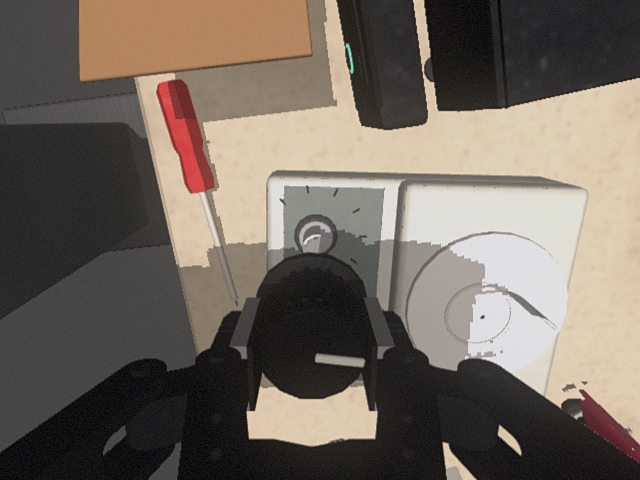

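```bash
python3 -m inch '[[[0.001,0.001,0.02],[0,0,0.03],0.3],[[0,0,0.025],[0,0,0],0.3],[[0,0,0.015],[0,0,0],0.3],[[0,0,0.005],[0,0,0],0.3],[[0,0,0],[0,0,0],0.3],[[0,0,0],[0,0,0],0.3],[[0,0,0],[0,0,0],0.3]]'
python3 -m inch '[[[0,0,0.003],[0,0,0],0.3],[[0,0,0.003],[0,0,0],0.3],[[0,0,0.002],[0,0,0],0.3],[[0,0,0],[0,0,0],0.3]]'
```

```text
time: 14.5
tool_pos: [0.5192, 0.0057, 0.1137]
tool_rot: [0.001, 0.758, 0.652, 0.001]
contact_force: [0.2, 0.4, -0.4]
gripper_width: 0.401
grasp_force: 59.7
time: 14.9
tool_pos: [0.5179, 0.0058, 0.1038]
tool_rot: [-0.0, 0.758, 0.652, -0.0]
contact_force: [1.2, -0.4, -0.9]
gripper_width: 0.4
grasp_force: 59.7
```

```bash
python3 -m inch '[[[0,0,0.002],[0,0,0],0.3],[[0,0,0.002],[0,0,0],0.3],[[0,0,0],[0,0,0],0.3]]'
python3 -m inch '[[[0,0,0.002],[0,0,0],0.3],[[0,0,0.002],[0,0,0],0.3],[[0,0,0],[0,0,0],0.3]]'
```

```text
time: 15.2
tool_pos: [0.5185, 0.0057, 0.1002]
tool_rot: [0.0, 0.758, 0.652, 0.0]
contact_force: [1.2, -0.3, -0.8]
gripper_width: 0.401
grasp_force: 59.8
time: 15.5
tool_pos: [0.5184, 0.0057, 0.0962]
tool_rot: [0.0, 0.758, 0.652, 0.0]
contact_force: [2.0, -1.0, -1.2]
gripper_width: 0.404
grasp_force: 59.8
```

```bash
python3 -m inch '[[[0,0,0.003],[0,0,0],0.3],[[0,0,0.003],[0,0,0],0.3],[[0,0,0.002],[0,0,0],0.3],[[0,0,0],[0,0,0],0.3]]'
python3 -m inch '[[[0,0,0.002],[0,0,0],0.3],[[0,0,0],[0,0,0],0.3],[[0,0,0],[0,0,0],0.3]]'
```

```text
time: 15.9
tool_pos: [0.5184, 0.0057, 0.088]
tool_rot: [0.0, 0.758, 0.652, 0.0]
contact_force: [3.7, -0.5, -1.2]
gripper_width: 0.4
grasp_force: 59.8
time: 16.2
tool_pos: [0.5185, 0.0057, 0.0869]
tool_rot: [0.0, 0.758, 0.652, 0.0]
contact_force: [0.3, -1.0, 2.4]
gripper_width: 0.402
grasp_force: 59.9
```

```bash
python3 -m inch '[[[0,0,0.002],[0,0,0],0.3],[[0,0,0],[0,0,0],0.3],[[0,0,0],[0,0,0],0.3]]'
python3 -m inch '[[[0,0,0.002],[0,0,0],0.3],[[0,0,0],[0,0,0],0.3],[[0,0,0],[0,0,0],0.3]]'
```

```text
time: 16.5
tool_pos: [0.5186, 0.0057, 0.0849]
tool_rot: [0.0, 0.758, 0.652, 0.0]
contact_force: [1.0, -1.7, 5.6]
gripper_width: 0.402
grasp_force: 60.1
time: 16.8
tool_pos: [0.5186, 0.0057, 0.0832]
tool_rot: [0.0, 0.758, 0.652, 0.0]
contact_force: [-0.5, -1.4, 8.3]
gripper_width: 0.401
grasp_force: 60.8
```

```bash
python3 -m inch '[[[0,0,0.0012],[0,0,0],0.3],[[0,0,0],[0,0,0],0.3],[[0,0,0],[0,0,0],0.3],[[0,0,0],[0,0,0],0.3]]'
python3 -m inch '[[[0,0,0.0008],[0,0,0],0.3],[[0,0,0],[0,0,0],0.3],[[0,0,0],[0,0,0],0.3],[[0,0,0],[0,0,0],0.3]]'
```

```text
time: 17.2
tool_pos: [0.5187, 0.0057, 0.083]
tool_rot: [0.0, 0.758, 0.652, -0.0]
contact_force: [-3.7, 0.5, 13.8]
gripper_width: 0.397
grasp_force: 61.3
time: 17.6
tool_pos: [0.5188, 0.0057, 0.0829]
tool_rot: [-0.0, 0.758, 0.652, -0.0]
contact_force: [-6.4, -0.1, 17.3]
gripper_width: 0.397
grasp_force: 61.6
```

Run:
```python
from h import *
np.set_printoptions(precision=4,suppress=True)
c=cam("wrist");im,d=manip.grab_frame("wrist"); s=manip.state(); save("","e1",im); T=s["tool_pos"]
im2,_=manip.grab_frame("scene"); cs=cam("scene"); p=cs[0]@(cs[1]@T+cs[2]); u,v=(p[:2]/p[2]).astype(int); a=cv2.resize(im2[v-48:v+48,u-64:u+64],None,fx=5,fy=5,interpolation=cv2.INTER_CUBIC)
cv2.imwrite("pics/e.png",np.hstack([cv2.resize(im,(400,300)),cv2.resize(a,(400,300))])[:,:,::-1])
print(s["contact_force"],s["ft_torque"],R.from_quat(s["tool_rot"],scalar_first=True).as_matrix())
P=cloud("wrist",d,c); m=(d>0)&(np.hypot(P[...,0]-T[0],P[...,1]-T[1])<.016)&(P[...,2]<.1); print(np.percentile(P[m][:,2],[5,50,95]))
# stirrer heights toward +x
for x in np.arange(.545,.60,.005):
  m=(abs(P[...,0]-x)<.0025)&(abs(P[...,1]-.045)<.006)&(d>0); print(round(x,3),P[m][:,2].mean() if m.any() else None,end=' ')
f=np.load("k1.npz"); P=cloud("",f["d"],(f["K"],f["R"],f["t"])); m=(np.hypot(P[...,0]-.517,P[...,1]-.004)<.016)&(abs(P[...,2]-.178)<.012); print("\nk1 top rel tcp",np.percentile(P[m][:,2],[5,50,95])-.1773)
```

```text
[-6.9997 -0.1293 17.5808] [ 0.0242  1.0465 -0.0123] [[ 0.1502  0.9887 -0.0003]
 [ 0.9887 -0.1502 -0.0002]
 [-0.0003 -0.0002 -1.    ]]
[0.0732 0.0843 0.0854]
0.545 0.0004327132703489966 0.55 0.00044451570122494116 0.555 0.00036235079571760113 0.56 0.00037864133349268077 0.565 0.00033665941407378915 0.57 0.00039769070731827385 0.575 0.000419435451345033 0.58 0.0004178650452360831 0.585 0.00041976642933325083 0.59 0.0004487416588260666 0.595 0.0004295381691044765 
k1 top rel tcp [0.0003 0.0012 0.0023]
```

View pics/e.png

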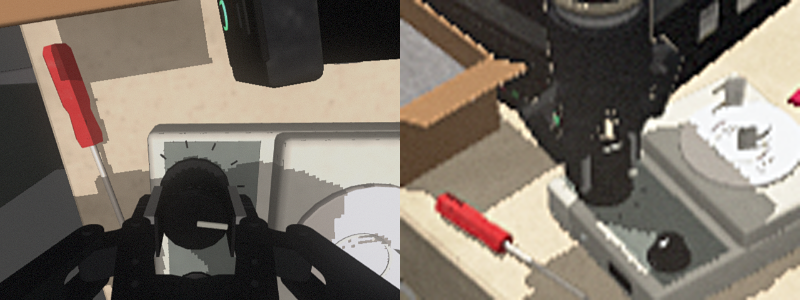

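```bash
python3 -m inch '[[[0,-0.0012,0],[0,0,0],0.3],[[0,0,0],[0,0,0],0.3],[[0,0,0],[0,0,0],0.3],[[0,0,0],[0,0,0],0.3]]'
```

```text
time: 18.1
tool_pos: [0.5185, 0.0058, 0.083]
tool_rot: [0.001, 0.758, 0.652, 0.001]
contact_force: [-1.3, -0.2, 14.4]
gripper_width: 0.403
grasp_force: 61.4
```

```bash
for k in 1 2 3 4 5 6; do python3 -m inch '[[[0,0,-0.0008],[0,0,0],0.3],[[0,0,0],[0,0,0],0.3],[[0,0,0],[0,0,0],0.3]]' | grep -E "pos|force"
python3 - <<'E'
from plant import manip
import numpy as np
print(np.round(manip.state()["tool_pos"][2],5),np.round(manip.state()["contact_force"],1))
E
done
```

```text
tool_pos: [0.5185, 0.0057, 0.0831]
contact_force: [-0.5, -0.6, 9.4]
grasp_force: 60.9
0.08308 [-0.5 -0.6  9.4]
tool_pos: [0.5184, 0.0058, 0.0834]
contact_force: [1.4, -0.3, 7.8]
grasp_force: 60.8
0.0834 [ 1.4 -0.3  7.8]
tool_pos: [0.5184, 0.0058, 0.0841]
contact_force: [2.2, -0.6, 6.2]
grasp_force: 60.7
0.08407 [ 2.2 -0.6  6.2]
tool_pos: [0.5184, 0.0058, 0.0847]
contact_force: [2.2, -0.5, 5.6]
grasp_force: 60.6
0.08473 [ 2.2 -0.5  5.6]
tool_pos: [0.5183, 0.0058, 0.0852]
contact_force: [4.5, -1.7, 4.9]
grasp_force: 60.5
0.08524 [ 4.5 -1.7  4.9]
tool_pos: [0.5183, 0.0058, 0.0858]
contact_force: [6.3, -1.7, 3.6]
grasp_force: 60.3
0.08582 [ 6.3 -1.7  3.6]
```

```bash
cat > q.py <<'E'
from plant import manip
import numpy as np
s=manip.state(); print(np.round(s["tool_pos"],5),np.round(s["contact_force"],2),np.round(s["ft_torque"],3))
E
python3 q.py
python3 -m inch '[[[0,0.0012,0],[0,0,0],0.3],[[0,0,0],[0,0,0],0.3],[[0,0,0],[0,0,0],0.3]]' >/dev/null; python3 q.py
for k in 1 2 3 4; do python3 -m inch '[[[0,-0.0003,0.001],[0,0,0],0.3],[[0,0,0],[0,0,0],0.3],[[0,0,0],[0,0,0],0.3]]' >/dev/null; python3 q.py; done
python3 - <<'E'
from h import *
np.set_printoptions(precision=3,suppress=True)
f=np.load("s1.npz"); P=cloud("",f["d"],(f["K"],f["R"],f["t"])); d=f["d"]
for nm in("s1","k1"):
  f=np.load(nm+".npz"); P=cloud("",f["d"],(f["K"],f["R"],f["t"])); d=f["d"]
  for y0 in(-.03,.0,.02):
    print(nm,y0,[(round(float(x),3),round(float(np.median(P[m][:,2])),3)) for x in np.arange(.535,.6,.004) if (m:=(abs(P[...,0]-x)<.002)&(abs(P[...,1]-y0)<.006)&(d>0)&(P[...,2]<.15)).any()])
E
```

```text
[0.51827 0.00578 0.08582] [ 6.26 -1.65  3.6 ] [-0.209 -0.94   0.036]
[0.51843 0.00575 0.08521] [ 3.83 -1.93  5.21] [-0.157 -0.619  0.01 ]
[0.51838 0.00576 0.08449] [ 3.34 -1.66  6.73] [-0.203 -0.687  0.057]
[0.51838 0.00575 0.08381] [ 4.3  -1.32  6.57] [-0.222 -0.65   0.015]
[0.51836 0.00575 0.08316] [ 3.26 -1.11  7.34] [-0.194 -0.659 -0.017]
[0.51841 0.00578 0.08305] [ 1.75 -1.59 10.51] [-0.161 -0.324  0.006]
s1 -0.03 [(0.535, 0.041), (0.539, 0.041), (0.543, 0.041), (0.547, 0.041), (0.551, 0.041), (0.555, 0.041), (0.559, 0.041), (0.563, 0.042), (0.567, 0.056), (0.571, 0.061), (0.575, 0.066), (0.579, 0.066), (0.583, 0.067), (0.587, 0.067), (0.591, 0.067), (0.595, 0.066), (0.599, 0.067)]
s1 0.0 [(0.535, 0.041), (0.539, 0.041), (0.543, 0.041), (0.547, 0.041), (0.551, 0.041), (0.555, 0.041), (0.559, 0.041), (0.563, 0.04), (0.567, 0.041), (0.571, 0.056), (0.575, 0.06), (0.579, 0.06), (0.583, 0.06), (0.587, 0.06), (0.591, 0.061), (0.595, 0.061), (0.599, 0.061)]
s1 0.02 [(0.535, 0.041), (0.539, 0.041), (0.543, 0.041), (0.547, 0.041), (0.551, 0.041), (0.555, 0.041), (0.559, 0.041), (0.563, 
[... 248 characters left out ...]
41), (0.567, 0.058), (0.571, 0.061), (0.575, 0.066), (0.579, 0.067), (0.583, 0.067), (0.587, 0.066), (0.591, 0.066), (0.595, 0.067), (0.599, 0.067)]
k1 0.0 [(0.535, 0.041), (0.539, 0.041), (0.543, 0.041), (0.547, 0.041), (0.551, 0.041), (0.555, 0.041), (0.559, 0.041), (0.563, 0.041), (0.567, 0.041), (0.571, 0.057), (0.575, 0.06), (0.579, 0.061), (0.583, 0.06), (0.587, 0.06), (0.591, 0.061), (0.595, 0.061), (0.599, 0.061)]
k1 0.02 [(0.535, 0.042), (0.539, 0.041), (0.543, 0.041), (0.547, 0.041), (0.551, 0.041), (0.555, 0.041), (0.559, 0.041), (0.563, 0.041), (0.567, 0.041), (0.571, 0.042), (0.575, 0.059), (0.579, 0.06), (0.583, 0.06), (0.587, 0.06), (0.591, 0.06), (0.595, 0.06), (0.599, 0.06)]
```

```bash
python3 -m inch '[[[0,0,-0.003],[0,0,0],0.3],[[0,0,0],[0,0,0],0.3],[[0,0,0],[0,0,0],0.55],[[0,0,0],[0,0,0],0.55],[[0,0,0],[0,0,0],0.55]]'; python3 q.py
```

```text
time: 21.9
tool_pos: [0.515, 0.0064, 0.0822]
tool_rot: [-0.002, 0.758, 0.652, -0.002]
contact_force: [-0.1, 0.9, -0.2]
gripper_width: 0.554
grasp_force: 0.0
[0.51502 0.00635 0.08222] [-0.1   0.9  -0.22] [ 0.016 -0.001 -0.029]
```

```bash
python3 -m inch '[[[0,0.0035,-0.008],[0,0,0],0.55],[[0,0,-0.002],[0,0,0],0.55],[[0,0,0],[0,0,0],0.55],[[0,0,0],[0,0,0],0.55]]'
cat > kt.py <<'E'
from h import *
c=cam("wrist");im,d=manip.grab_frame("wrist"); np.savez("last.npz",im=im,d=d); save("","last",im)
P=cloud("wrist",d,c); m=(d>0)&(np.hypot(P[...,0]-.5185,P[...,1]-.0045)<.014)&(abs(P[...,2]-.085)<.01)
q=P[m]; print("top z",np.percentile(q[:,2],[10,50,90]),"n",len(q)); 
w=P[m&(im.min(-1)>130)]
if len(w)>5: v=cv2.fitLine(w[:,:2].astype(np.float32),cv2.DIST_L2,0,.01,.01).ravel(); print("rib",np.degrees(np.arctan2(v[1],v[0])))
m=(d>0)&(np.hypot(P[...,0]-.5185,P[...,1]-.0045)<.028)&(abs(P[...,2]-.085)<.006)&(im.max(-1)<70); q=P[m]; print(np.percentile(q[:,:2],[1,99],axis=0))
E
python3 kt.py; python3 q.py
```

```text
time: 22.3
tool_pos: [0.5205, 0.0055, 0.0943]
tool_rot: [0.0, 0.758, 0.652, 0.0]
contact_force: [-0.8, -0.2, 0.5]
gripper_width: 0.553
grasp_force: 0.0
top z [0.08772385 0.08861582 0.08952635] n 4786
rib -15.610673
[[ 0.49608706 -0.01165592]
 [ 0.54476844  0.02166049]]
[0.52042 0.00544 0.09408] [-0.2  -0.06 -0.38] [ 0.043  0.033 -0.014]
```

```bash
python3 -m inch '[[[0,-0.0015,0],[0,0,0],0.3],[[0,0,0],[0,0,0],0.3],[[0,0,0],[0,0,0],0.3],[[0,0,0],[0,0,0],0.3],[[0,0,0],[0,0,0],0.3]]' >/dev/null; python3 q.py
for k in 1 2 3; do python3 -m inch '[[[0,0,0.0015],[0,0,0],0.3],[[0,0,0],[0,0,0],0.3],[[0,0,0],[0,0,0],0.3]]' >/dev/null; python3 q.py; done
```

```text
[0.51915 0.00566 0.09437] [-0.46 -0.19  3.67] [-0.032  0.058  0.001]
[0.51918 0.00563 0.09287] [-1.29 -0.61  4.66] [0.043 0.28  0.001]
[0.5192  0.00564 0.09151] [-1.88  0.09  5.69] [0.037 0.345 0.006]
[0.51924 0.00565 0.0905 ] [-3.58 -0.41  8.31] [-0.027  0.532  0.029]
```

```bash
for k in 1 2 3; do python3 -m inch '[[[0,-0.0006,0.0012],[0,0,0],0.3],[[0,0,0],[0,0,0],0.3],[[0,0,0],[0,0,0],0.3]]' >/dev/null; python3 q.py; done; python3 kt.py
```

```text
[0.51926 0.00566 0.09038] [-4.25  0.43 13.07] [0.058 0.781 0.028]
[0.51927 0.00566 0.09029] [-6.1   0.52 18.07] [ 0.023  1.001 -0.003]
[0.51924 0.00568 0.09017] [-6.79  0.33 21.68] [0.106 1.252 0.025]
top z [0.08367534 0.08441629 0.08522629] n 4766
rib -15.146164
[[ 0.49423801 -0.01143756]
 [ 0.54375067  0.02149517]]
```

Run:
```python
from h import *
np.set_printoptions(precision=4,suppress=True)
for nm in("s1","s2","k1"):
  f=np.load(nm+".npz"); P=cloud("",f["d"],(f["K"],f["R"],f["t"])); d=f["d"]
  r=np.hypot(P[...,0]-.5188,P[...,1]-.0045); g=f["im"].max(-1)
  for a in range(8,18): 
    for side in(-1,1):
      m=(r>=a/1e3)&(r<(a+1)/1e3)&(d>0)&(side*(P[...,1]-.0045)>.005)&(P[...,2]<.06)
      if m.any(): print(nm,a,side,m.sum(),np.percentile(P[m][:,2],[10,50,90]),int(np.median(g[m])))
f=np.load("last.npz"); c=cam("wrist"); P=cloud("",f["d"],c); m=(np.hypot(P[...,0]-.5192,P[...,1]-.0047)<.014)&(abs(P[...,2]-.0844)<.002); q=P[m]; A=np.c_[q[:,:2]-q[:,:2].mean(0),np.ones(len(q))]; print("tilt",np.linalg.lstsq(A,q[:,2],rcond=None)[0])
```

```text
s1 8 -1 13 [0.0461 0.0466 0.054 ] 139
s1 8 1 18 [0.045  0.046  0.0471] 173
s1 9 -1 19 [0.0456 0.0467 0.0477] 140
s1 9 1 17 [0.0455 0.0465 0.0471] 161
s1 10 -1 27 [0.0449 0.0459 0.0469] 90
s1 10 1 27 [0.045  0.0458 0.0468] 113
s1 11 -1 26 [0.0444 0.0452 0.0462] 74
s1 11 1 30 [0.0447 0.0453 0.0461] 84
s1 12 -1 30 [0.0441 0.0447 0.0456] 69
s1 12 1 34 [0.0433 0.0443 0.0451] 74
s1 13 -1 44 [0.0411 0.0436 0.0447] 84
s1 13 1 37 [0.0407 0.0427 0.0445] 86
s1 14 -1 32 [0.0404 0.041  0.0424] 130
s1 14 1 40 [0.0404 0.0411 0.042 ] 130
s1 15 -1 43 [0.0403 0.0412 0.0417] 131
s1 15 1 43 [0.0402 0.0411 0.0419] 133
s1 16 -1 52 [0.0401 0.041  0.0419] 130
s1 16 1 51 [0.0399 0.0409 0.0417] 133
s1 17 -1 58 [0.04   0.0412 0.042 ] 130
s1 17 1 54 [0.0403 0.0413 0.0419] 132
s2 8 -1 20 [0.0458 0.0464 0.052 ] 105
s2 8 1 25 [0.0455 0.0467 0.0473] 170
s2 9 -1 23 [0.0457 0.0462 0.0471] 105
s2 9 1 27 [0.0457 0.0464 0.0476] 162
s2 10 -1 34 [0.0443 0.046  0.0469] 74
s2 10 1 39 [0.0447 0.0458 0.0472] 92
s2 11 -1 35 [0.0446 0.0455 0.0463] 57
s2 11 1 42 [0.0444 0.0453 0.0462] 79
s2 12 -1 46 [0.0438 0.0448 0.0455] 52
s2 
[... 501 characters left out ...]
.0459 0.0466 0.0472] 112
k1 9 1 50 [0.0455 0.0465 0.0473] 184
k1 10 -1 25 [0.0452 0.0466 0.0473] 113
k1 10 1 66 [0.0449 0.0458 0.047 ] 99
k1 11 -1 23 [0.0445 0.0454 0.0458] 77
k1 11 1 68 [0.0443 0.0452 0.0463] 89
k1 12 -1 31 [0.0442 0.045  0.0457] 59
k1 12 1 86 [0.0435 0.0447 0.0458] 82
k1 13 -1 28 [0.0413 0.0439 0.045 ] 58
k1 13 1 107 [0.0409 0.0431 0.0446] 82
k1 14 -1 26 [0.0402 0.0411 0.0435] 89
k1 14 1 104 [0.0401 0.0413 0.0434] 145
k1 15 -1 44 [0.0402 0.0411 0.0417] 88
k1 15 1 94 [0.0402 0.0413 0.0419] 143
k1 16 -1 40 [0.0401 0.0411 0.0419] 89
k1 16 1 97 [0.0403 0.0409 0.0419] 143
k1 17 -1 50 [0.0403 0.0408 0.0421] 88
k1 17 1 110 [0.0402 0.041  0.0418] 143
tilt [-0.0045  0.0035  0.0844]
```

```bash
python3 -m inch '[[[0,-0.0013,0.001],[0,0,0],0.3],[[0,0,0],[0,0,0],0.3],[[0,0,0],[0,0,0],0.3],[[0,0,0],[0,0,0],0.3]]' >/dev/null; python3 q.py; python3 -m inch '[[[0,-0.0006,0.0012],[0,0,0],0.3],[[0,0,0],[0,0,0],0.3],[[0,0,0],[0,0,0],0.3],[[0,0,0],[0,0,0],0.3]]' ; python3 q.py; python3 kt.py
```

```text
[0.51908 0.00568 0.09012] [-5.73  0.24 23.06] [0.071 1.023 0.005]
time: 25.5
tool_pos: [0.5191, 0.0057, 0.09]
tool_rot: [0.003, 0.758, 0.652, 0.002]
contact_force: [-7.4, 0.2, 29.1]
gripper_width: 0.398
grasp_force: 62.2
[0.51906 0.00569 0.09003] [-7.37  0.22 29.08] [0.032 1.282 0.028]
top z [0.08353516 0.08428325 0.08510033] n 4767
rib -15.451836
[[ 0.49420207 -0.0114812 ]
 [ 0.54374371  0.02154073]]
```

Run:
```python
from h import *
im,d=manip.grab_frame("top"); im2,_=manip.grab_frame("scene")
a=cv2.resize(im[220:310,130:500],(800,195)); b=cv2.resize(im2[160:400,150:480],(550,400))
b=np.hstack([b,np.zeros((400,250,3),np.uint8)]); save("","fin",np.vstack([a,b]))
```

```text
(no output)
```

View pics/fin.png

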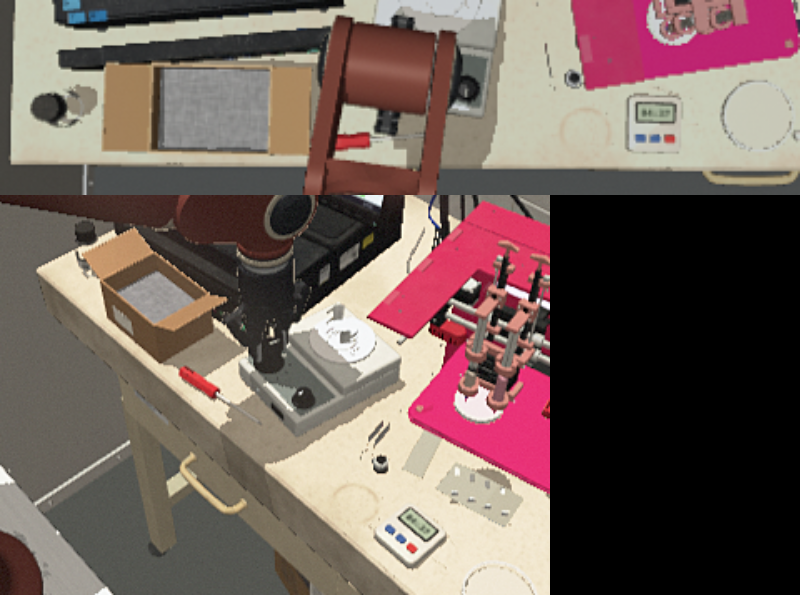

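Both flaps are folded back, the carton is empty, and the bystanders are where they were. The knob is on the spindle and pressed against a hard stop, so I'm handing it in.

```bash
python3 -c "
from plant import manip
print(manip.job_done())"
```

```text
the job is handed in; nothing more can be done
None
```

I handed the job in with both flaps folded back, the knob fully on the aligned spindle and held pressed at about 29 N, and the things around left in place; the spindle is in by only about 4.2–4.3 mm of its 6 mm, just past the two-thirds mark, where it met a hard stop.

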